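# Flag the tired sprung rest on the welding table

## Robot

A 6-joint arm with a two-finger parallel gripper is mounted at the origin on the work surface. World frame = base frame: x ahead of the robot, y to its left, z up, the work surface at z = 0. Lengths are in m, angles in rad, forces in N, time in s.
With the tool pointing down it reaches from about 0.3 to 0.775 m from the base axis. Payload 14.6 kg.
Tool frame: the origin (TCP) lies between the finger pads; the fingertips stand tcp_to_tips ahead of it and the grasp point (between the pads) lies 8 mm behind it (tcp_to_tips is the distance from the TCP to the fingertips, in m); x points along the fingers, y is the direction in which the jaws open and shut, and the axes are right-handed (so a half turn about x gives the same grasp; the last joint's range is limited). The gripper opens to 94 mm and grips with 3 to 60 N. Pads are 16 mm wide; open, the fingers measure 119 mm over their backs; the gripper's body (75 mm by 177 mm) begins 78 mm behind the grasp point.
Start: joints at [1.119, 0.3, 1.521, -0, 1.321, -0.067], TCP at [0.206, 0.51, 0.216] pointing down, gripper open.
Joint ranges: [-3.03, 3.03], [-0.79, 2.21], [0.23, 2.52], [-1.04, 4.18], [0, 3.07], [-2.55, 2.55]. Speed limits (rad/s): [2.22, 2.22, 2.57, 3.14, 3.14, 3.14].

## Interface

Orientations are given as a unit quaternion [w, x, y, z].
In Python, from cell import observe, snapshot, get_calibration, job_done, tcp_to_tips gives the robot as it stands.
- The arm moves only by the tool arm_command, never from a script. Its arguments are lists of equal length, an entry for each row: "xyz": the shift along the tool's x, y, z in cm, a list of three; "yaw": the turn about the tool's x in rad. In form: {"xyz": [[tx, ty, tz], ...], "yaw": [yaw, ...]}. A call has 1 to 12 rows; each row shifts and turns the commanded pose from where the row before left it, along the tool's axes as they then stand; what a row does not reach is not made up. A row lasts 1/8 s, in which the tool goes at most 62.5 mm and 10.7 degrees, less where a joint would pass 70% of its speed; a pose out of reach is approached as far as the arm can. A call is refused whole if a number of a shift passes 6.25 or a number of a turn 0.188, either way. A call with a gripper value outside its range is refused whole. "grip" is the finger opening in cm, from 0 to 9.4, set as the call begins (left out, the last holds). The fingers move at their own pace and stop on an object; "force" is the grip in N (left out, the last holds). Time passes only in rows, so rows that do not move let the fingers close. It gives the time, the measured TCP pose, the force and the opening at its end, in the units of the state.
- observe(): the state, without advancing time (a new reading comes with each control period).
- snapshot(name): name is "side" or "top"; returns the picture (420x560x3 uint8, blue, green, red); there is no depth.
- get_calibration(name): a dict with "fx", "fy", "cx", "cy" (pixels), "k1" (the pictures are not rectified: a ray, as slopes to the right and down, at radius r is drawn at 1 + k1 r^2 times it, then the intrinsics apply), "camera_from_world" (4x4, takes a point from world to camera coordinates). Camera axes: x right, y down, z forward; pixel columns grow to the right and rows downward; lengths in m; the calibration is good to about 2 mm. A picture is of the moment at which its call begins. get_calibration takes no time and is no camera call.
- job_done(): hands the job in, once; it reports no verdict.
The state is a dict: "time": time; "qpos": joint angles; "joint_vel": joint speeds; "tau": joint torques, N m; "position": TCP position; "eef_rot": TCP orientation; "wrist_force": force on the tool from outside, world axes, zero at the start; "moment": the same for the moment, N m; "width": finger opening in m.
Only numpy, scipy, OpenCV 4.12 (cv2) and the standard library are available. Lean on these libraries where they do the work, as an engineer would, in place of code of your own. Each camera call takes 0.05 s, during which the arm holds its last target.

## Task

Of the three sprung rests with copper pads on the welding table, one has a tired spring. Press down on the pads with a fingertip until you have felt which one gives way most easily, then push the red tag of that rest down flat and leave the other two tags standing. Nothing is to be picked up: leave the rests and everything else on the table where they are.

Things in the scene. Friction and masses are not known exactly. Their poses are not given: they have to be found in the camera images.
- rest_a: a sprung rest, loose but heavy (2.7 kg): grey foot 105 x 80 x 22 mm, black spring cup (diameter 52, rim 46 mm high), round copper pad on top, red tag. All three look alike: softness does not show. Origin on the table under the pad's centre; z up, x away from the tag (at zero yaw away from the robot). The foot reaches from x = -60 to 45 mm
- rest_a_pad (a point): centre of this rest's pad face while it is up: flat copper disc, diameter 50 mm, 70 mm above the table (the point does not sink with the pad)
- rest_a_hinge (a point): middle of this rest's tag hinge, at x = -47, height 34 mm; the hinge runs along the rest's y. The tag is a red sheet 30 mm wide, 3 mm thick; its free edge, 54 mm from the hinge, slants up and away from the pad (to -x). Pushed flat it points level to -x, its upper face 35.5 mm above the table
- rest_b: a sprung rest, loose but heavy (2.7 kg): grey foot 105 x 80 x 22 mm, black spring cup (diameter 52, rim 46 mm high), round copper pad on top, red tag. All three look alike: softness does not show. Origin on the table under the pad's centre; z up, x away from the tag (at zero yaw away from the robot). The foot reaches from x = -60 to 45 mm
- rest_b_pad (a point): centre of this rest's pad face while it is up: flat copper disc, diameter 50 mm, 70 mm above the table (the point does not sink with the pad)
- rest_b_hinge (a point): middle of this rest's tag hinge, at x = -47, height 34 mm; the hinge runs along the rest's y. The tag is a red sheet 30 mm wide, 3 mm thick; its free edge, 54 mm from the hinge, slants up and away from the pad (to -x). Pushed flat it points level to -x, its upper face 35.5 mm above the table
- rest_c: a sprung rest, loose but heavy (2.7 kg): grey foot 105 x 80 x 22 mm, black spring cup (diameter 52, rim 46 mm high), round copper pad on top, red tag. All three look alike: softness does not show. Origin on the table under the pad's centre; z up, x away from the tag (at zero yaw away from the robot). The foot reaches from x = -60 to 45 mm
- rest_c_pad (a point): centre of this rest's pad face while it is up: flat copper disc, diameter 50 mm, 70 mm above the table (the point does not sink with the pad)
- rest_c_hinge (a point): middle of this rest's tag hinge, at x = -47, height 34 mm; the hinge runs along the rest's y. The tag is a red sheet 30 mm wide, 3 mm thick; its free edge, 54 mm from the hinge, slants up and away from the pad (to -x). Pushed flat it points level to -x, its upper face 35.5 mm above the table
- pad_1 (a joint): how far one of the pads is pressed, m: 0 = up, 0.014 = at its stop. Which rest it belongs to is not told (1, 2, 3 do not follow a, b, c) and shows when a pad is pressed. A pad gives from about 1 N, in proportion to the force, and springs back: at 6 N a sound pad sinks 3.5 to 4.5 mm, the tired one 11 mm; sound pads bottom at 16 to 20 N, the tired one at 7 N
- tag_1 (a joint): fold of the red tag on the same rest as pad_1, rad: 0 = slanting up 45 degrees, 0.785 = flat against its stop. Starts at 0 to 0.2. The hinge is stiff (0.05 N m, about 2 N at mid-length) and stays where it is left
- pad_2 (a joint): how far one of the pads is pressed, m: 0 = up, 0.014 = at its stop. Which rest it belongs to is not told (1, 2, 3 do not follow a, b, c) and shows when a pad is pressed. A pad gives from about 1 N, in proportion to the force, and springs back: at 6 N a sound pad sinks 3.5 to 4.5 mm, the tired one 11 mm; sound pads bottom at 16 to 20 N, the tired one at 7 N
- tag_2 (a joint): fold of the red tag on the same rest as pad_2, rad: 0 = slanting up 45 degrees, 0.785 = flat against its stop. Starts at 0 to 0.2. The hinge is stiff (0.05 N m, about 2 N at mid-length) and stays where it is left
- pad_3 (a joint): how far one of the pads is pressed, m: 0 = up, 0.014 = at its stop. Which rest it belongs to is not told (1, 2, 3 do not follow a, b, c) and shows when a pad is pressed. A pad gives from about 1 N, in proportion to the force, and springs back: at 6 N a sound pad sinks 3.5 to 4.5 mm, the tired one 11 mm; sound pads bottom at 16 to 20 N, the tired one at 7 N
- tag_3 (a joint): fold of the red tag on the same rest as pad_3, rad: 0 = slanting up 45 degrees, 0.785 = flat against its stop. Starts at 0 to 0.2. The hinge is stiff (0.05 N m, about 2 N at mid-length) and stays where it is left
- offcut: loose bystander: upright piece of steel pipe, diameter 42, 55 mm high; origin under its centre
- tin: loose bystander: yellow tin, diameter 44, 36 mm high; origin under its centre
- magnet: loose bystander: red and dark arrow-shaped welding magnet lying flat, 116 x 80 x 24 mm; origin under its middle
- nozzle: loose bystander: copper torch nozzle standing up, diameter 25, 70 mm high; origin under its centre
- flange: loose bystander: steel pipe flange lying flat, diameter 90, 30 mm high; origin under its centre
- hammer: loose bystander: hammer lying on the table at the robot's left, 280 mm long; origin under its middle
- brush: loose bystander: wooden brush lying on the table at the robot's right, 260 mm long; origin under its middle
There are look-alikes about, which are no part of the job. Leave any blue look-alike of the rest_b alone.

How it is judged:
On the way, in this order (a step that is already met when the one before it is completed fails the run):
1. the softest pad is pressed down at least 3 mm with the fingers (value of joint pad_2 above 0.003 m and contact force between the fingers and anything else above 0.5 N), for 0.1 s.
2. the tag of the softest rest is pushed down flat (value of joint tag_2 above 0.7 rad), for 0.1 s.
At the end, for the whole second after the job is handed in: The tag of the softest rest is folded down to within 0.085 rad (about 5 degrees) of flat; the other two tags still stand (joint under 0.35 rad); all pads are back up within 2 mm; the rests stand upright within 15 mm of where they began, and every bystander within 25 mm of where it began (value of joint tag_2 above 0.7 rad and value of joint each of tag_1, tag_3 below 0.35 rad and value of joint each of pad_1, pad_2, pad_3 below 0.002 m and distance of each of rest_a, rest_b, rest_c from where it was at the start of the episode below 0.015 m and angle between each of rest_a, rest_b, rest_c's own z axis and vertical below 0.05 rad and distance of each of offcut, tin, magnet, nozzle, flange, hammer, brush from where it was at the start of the episode below 0.025 m); the robot touches nothing.
It fails at once if the tag of a sound rest is pushed down (its joint passes 0.35 rad) (value of joint any of tag_1, tag_3 above 0.35 rad).
It fails at once if a rest is shoved, lifted or carried (moved more than 15 mm) (distance of any of rest_a, rest_b, rest_c from where it was at the start of the episode above 0.015 m).
It fails at once if a bystander is knocked, lifted or carried (moved more than 25 mm) (distance of any of offcut, tin, magnet, nozzle, flange, hammer, brush from where it was at the start of the episode above 0.025 m).
It also fails if it takes over 54 s, if anything falls off the work surface, if the arm or the gripper's body presses on something with over 40 N, if the wrist force passes 120 N, or if a joint passes its speed limit or range.

## Working session

There is one attempt and no reset: what is moved stays moved. The work goes in short steps, Python scripts to look and compute and a tool call to move; the robot and the scene stay as the last step left them, time stands still between calls to the robot, and variables do not carry over. Pictures are saved under pics/ and viewed, and the job is handed in when it is done.

Besides the shell and the picture viewer there is one more tool, called after "Emit:" in YAML: its name, and indented under it one key for each argument. arm_command: Moves the arm, as the interface text tells. Its arguments: {"type":"object","properties":{"xyz":{"type":"array","items":{"type":"array","items":{"type":"number"}}},"yaw":{"type":"array","items":{"type":"number"}},"grip":{"type":"number"},"force":{"type":"number"}},"required":["xyz","yaw"]}

```bash
ls; mkdir -p pics
python3 - <<'E'
from cell import *
import cv2,json
for n in("top","side"):
    cv2.imwrite(f"pics/{n}0.png",snapshot(n)); c=get_calibration(n); print(n,c)
print(observe(), tcp_to_tips)
E
```

```text
pics
top {'fx': 436.05616286819344, 'fy': 436.05616286819344, 'cx': 276.3858404102725, 'cy': 212.2891943789256, 'k1': 0.0033543176147506635, 'camera_from_world': array([[ 0.02462113, -0.99966069,  0.00850325, -0.00163391],
       [-0.98418844, -0.02573072, -0.17524568,  0.58518839],
       [ 0.17540502, -0.00405405, -0.98448801,  1.30553188],
       [ 0.        ,  0.        ,  0.        ,  1.        ]])}
side {'fx': 453.60649435273217, 'fy': 453.60649435273217, 'cx': 275.3607013842976, 'cy': 204.4696787294551, 'k1': 0.045105637719197, 'camera_from_world': array([[-0.92801529, -0.37192835,  0.02137574,  0.51043965],
       [-0.26159744,  0.60972246, -0.74820138,  0.21551046],
       [ 0.26524404, -0.69993416, -0.66312727,  1.22781431],
       [ 0.        ,  0.        ,  0.        ,  1.        ]])}
{'time': 0.1, 'qpos': array([ 1.11938294e+00,  3.00400480e-01,  1.52150036e+00, -1.30928392e-05,
        1.32069630e+00, -6.66166715e-02]), 'joint_vel': array([-0.0004968 , -0.00149971, -0.00165395, -0.00054594,  0.00093575,
        0.00177277]), 'tau': array([-4.51261394e-04, -5.32649696e+01, -3.53285372e+01,  7.09011080e-02,
        2.35970237e-02, -5.02323883e-05]), 'position': array([0.20637362, 0.50958029, 0.21595921]), 'eef_rot': array([ 0.69397308,  0.13486281,  0.69414633, -0.1355517 ]), 'wrist_force': array([-0.32773733, -0.41759097, -0.26272306]), 'moment': array([-0.00090394, -0.01013403, -0.01161252]), 'width': 0.09420167447800362} 0.011
```

View pics/top0.png

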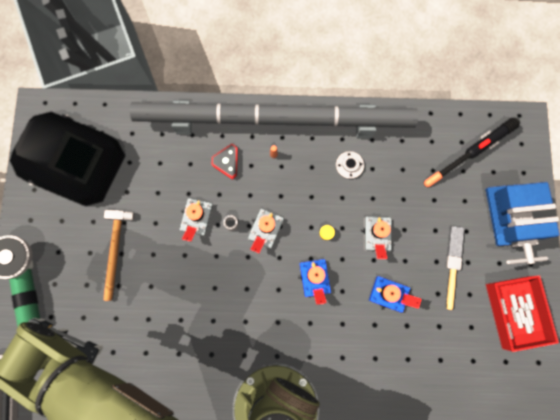

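View pics/side0.png

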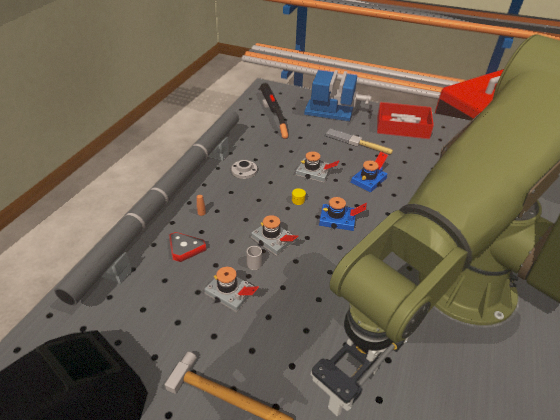

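The top view shows three grey rests, with pads near (195,212), (266,224) and (381,230). The two blue look-alikes at (317,275) and (392,293) are out. Next I'll measure the copper and red blobs and look at an enlarged crop.

```bash
cat > h.py <<'E'
import numpy as np,cv2
from cell import *
def ray(n,u,v):
    c=get_calibration(n);T=c["camera_from_world"]
    d=np.array([(u-c["cx"])/c["fx"],(v-c["cy"])/c["fy"]]);s=d.copy()
    for _ in range(10): s=d/(1+c["k1"]*(s@s))
    R=T[:3,:3];return -R.T@T[:3,3],R.T@np.array([s[0],s[1],1])
def onz(n,u,v,z):
    o,d=ray(n,u,v);return o+d*(z-o[2])/d[2]
def proj(n,p):
    c=get_calibration(n);q=c["camera_from_world"]@np.append(p,1);s=q[:2]/q[2];s=s*(1+c["k1"]*(s@s))
    return s*c["fx"]+[c["cx"],c["cy"]]
def tri(a,b):
    (o1,d1),(o2,d2)=ray("top",*a),ray("side",*b)
    t=np.linalg.lstsq(np.c_[d1,-d2],o2-o1,rcond=None)[0]
    p,q=o1+t[0]*d1,o2+t[1]*d2;return (p+q)/2,np.linalg.norm(p-q)
def blobs(im,lo,hi,amin=20):
    h=cv2.cvtColor(im,cv2.COLOR_BGR2HSV)
    m=cv2.inRange(h,lo,hi)
    n,l,s,c=cv2.connectedComponentsWithStats(m)
    return [(c[i].round(1),s[i]) for i in range(1,n) if s[i][4]>=amin]
E
python3 - <<'E'
from h import *
for n in("top","side"):
    im=cv2.imread(f"pics/{n}0.png")
    for nm,lo,hi in(("cop",(6,110,90),(16,230,255)),("red",(0,200,90),(4,255,255))):
        for c,s in blobs(im,lo,hi):print(n,nm,c,s)
im=cv2.imread("pics/top0.png")
cv2.imwrite("pics/c1.png",cv2.resize(im[185:315,170:430],None,fx=3,fy=3,interpolation=2))
im=cv2.imread("pics/side0.png")
cv2.imwrite("pics/c2.png",cv2.resize(im[140:310,195:395],None,fx=3.5,fy=3.5,interpolation=2))
E
```

```text
top cop [273.2 151.3] [270 145   7  13  72]
top cop [433.2 179.1] [424 171  19  16 121]
top cop [198.3 213.5] [190 204  13  17  63]
top cop [193.2 211. ] [190 208   7   7  36]
top cop [269.2 226.2] [260 216  15  17  72]
top cop [112.1 259.8] [104 220  17  81 635]
top cop [265.9 222.7] [262 220   8   7  44]
top cop [380.9 229.6] [373 220  18  18 171]
top cop [310.4 275. ] [308 267   8  15  30]
top cop [316.1 274.2] [313 271   7   7  37]
top cop [390.1 293. ] [381 286  19  15 139]
top red [484.1 143.6] [479 139  11  10  46]
top red [189.1 233.3] [185 228   9  11  62]
top red [257.4 244.5] [253 239  10  11  62]
top red [380.5 251.5] [377 247   8  10  61]
top red [523.2 315.7] [ 488  277   69   73 2005]
top red [319.4 296.6] [316 292   8  10  67]
side cop [419.9  19. ] [ 265    0  295   40 2193]
side cop [467.4  12. ] [361   0 199  27 911]
side cop [172.1 118.6] [   0   42  444  183 3477]
side cop [364.7  63.2] [255  43 212  40 622]
side cop [283.5 130.3] [280 123   8  16  99]
side cop [312.6 155.9] [306 152  15   9 113]
side cop [370.4 165. ] [363 160  16  11 125]
side cop [200.4 205.3] [197 195   9  21 148]
side cop [337.  202.4] [329 197  17  12 163]
side cop [271.  221.4] [263 215  17  14 187]
side cop [225.9 274.4] [216 267  21  16 263]
side cop [232.4 396.3] [ 183  371  111   49 1078]
side red [468.2  95.2] [ 440   70   63   48 1133]
side red [405.1 120.5] [ 378  103   55   35 1223]
side red [380.6 159. ] [375 152  12  17  92]
side red [331.  164.9] [325 161  14   8  46]
side red [358.2 209.5] [351 203  15  13  89]
side red [288.  237.9] [280 235  18   6  68]
side red [188.2 253.1] [173 245  33  16 144]
side red [247.3 290.7] [239 287  19   8 105]
```

View pics/c1.png

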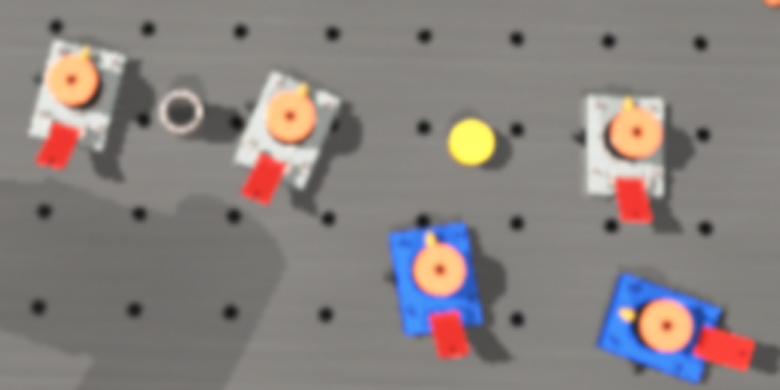

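View pics/c2.png

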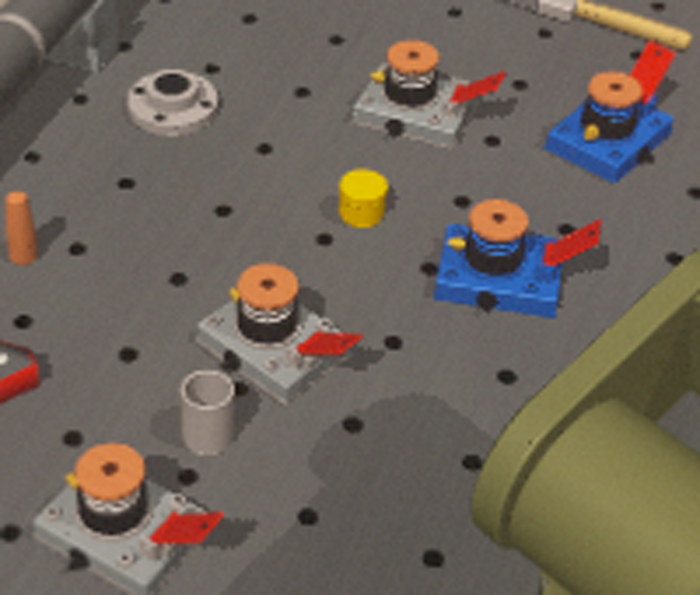

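Run:
```python
from h import *
P=[((193.5,211.2),(226,274),(189.1,233.3),(247.3,290.7)),((266.5,223),(271,221),(257.4,244.5),(288,237.9)),((381.8,228.5),(312.7,155.7),(380.5,251.5),(331,164.9))]
for p in P:
    a=onz("top",*p[0],.07);a2=onz("side",*p[1],.07);t,e=tri(p[0],p[1]);g,e2=tri(p[2],p[3]);g2=onz("top",*p[2],.05)
    d=a-g;dd=a-g2
    print("top",a.round(4),"side",a2.round(4),"tri",t.round(4),round(e,4),"tag",g.round(4),round(e2,4),g2.round(4),"yaw",np.arctan2(d[1],d[0]).round(3),np.arctan2(dd[1],dd[0]).round(3))
from scipy.spatial.transform import Rotation as R
q=observe()['eef_rot'];print(R.from_quat(q,scalar_first=True).as_matrix().round(3))
```

```text
top [0.5785 0.2674 0.07  ] side [0.5783 0.2684 0.07  ] tri [0.5788 0.2676 0.0689] 0.0001 tag [0.5133 0.281  0.0496] 0.0015 [0.5125 0.2807 0.05  ] yaw -0.205 -0.199
top [0.5478 0.0427 0.07  ] side [0.5472 0.0446 0.07  ] tri [0.548  0.0427 0.068 ] 0.0001 tag [0.4842 0.0693 0.0494] 0.0018 [0.4832 0.0691 0.05  ] yaw -0.397 -0.389
top [ 0.5399 -0.3099  0.07  ] side [ 0.5385 -0.3078  0.07  ] tri [ 0.5398 -0.3105  0.068 ] 0.0009 tag [ 0.4719 -0.3097  0.0496] 0.0009 [ 0.4714 -0.3096  0.05  ] yaw -0.004 -0.004
[[-0.     0.375  0.927]
 [-0.001  0.927 -0.375]
 [-1.    -0.001 -0.   ]]
```

Emit:
arm_command:
  xyz:
    - [0,-1.07,5.45]
    - [0,-1.07,5.45]
    - [0,-1.07,5.45]
    - [0,-1.07,5.45]
    - [0,-1.07,5.45]
    - [0,-1.07,5.45]
    - [0,-1.07,5.45]
    - [0,-1.07,5.45]
    - [3,0,0]
    - [3,0,0]
    - [0,0,0]
    - [0,0,0]
  yaw: [0,0,0,0,0,0,0,0,0,0,0,0]
  grip: 0
  force: 20

```text
time: 1.6
position: [0.5788, 0.2671, 0.1578]
eef_rot: [0.694, 0.135, 0.694, -0.135]
wrist_force: [0.3, 0.3, -0.0]
width: 0.0003
```

Emit:
arm_command:
  xyz:
    - [3,0,0]
    - [3,0,0]
    - [1,0,0]
    - [0.3,0,0]
    - [0.3,0,0]
    - [0.2,0,0]
    - [0.2,0,0]
    - [0,0,0]
    - [0,0,0]
  yaw: [0,0,0,0,0,0,0,0,0]

```text
time: 2.72
position: [0.579, 0.267, 0.0773]
eef_rot: [0.695, 0.136, 0.694, -0.135]
wrist_force: [1.1, 1.3, 4.7]
width: 0.0003
```

Emit:
arm_command:
  xyz:
    - [0.2,0,0]
    - [0.1,0,0]
    - [0,0,0]
    - [0,0,0]
  yaw: [0,0,0,0]

```text
time: 3.22
position: [0.579, 0.2671, 0.0746]
eef_rot: [0.695, 0.136, 0.693, -0.135]
wrist_force: [0.4, 0.2, 8.5]
width: 0.0007
```

Left rest: about 1.4 N/mm, so it is sound. Now the middle one.

Emit:
arm_command:
  xyz:
    - [-4,0,0]
    - [0,-3.66,0.92]
    - [0,-3.66,0.92]
    - [0,-3.66,0.92]
    - [0,-3.66,0.92]
    - [0,-3.66,0.92]
    - [0,-3.66,0.92]
    - [0,0,0]
    - [0,0,0]
  yaw: [0,0,0,0,0,0,0,0,0]

```text
time: 4.35
position: [0.5472, 0.043, 0.1135]
eef_rot: [0.694, 0.135, 0.694, -0.135]
wrist_force: [0.7, -0.5, -0.6]
width: 0.0002
```

Tip is now at 0.1025; I'll go down to 0.066, then 3 mm more.

Emit:
arm_command:
  xyz:
    - [2,0,0]
    - [0.9,0,0]
    - [0.3,0,0]
    - [0.2,0,0]
    - [0.2,0,0]
    - [0,0,0]
    - [0,0,0]
  yaw: [0,0,0,0,0,0,0]

```text
time: 5.22
position: [0.5474, 0.0426, 0.0778]
eef_rot: [0.694, 0.135, 0.694, -0.135]
wrist_force: [-0.2, 2.8, 2.7]
width: 0.0002
```

Emit:
arm_command:
  xyz:
    - [0.2,0,0]
    - [0.1,0,0]
    - [0,0,0]
    - [0,0,0]
  yaw: [0,0,0,0]

```text
time: 5.72
position: [0.5474, 0.0425, 0.0746]
eef_rot: [0.694, 0.135, 0.694, -0.135]
wrist_force: [0.9, 2.8, 3.8]
width: 0.0006
```

Middle: about 0.35 N/mm, 3.8 N at 6.4 mm, so it feels tired. I'll press the right one to be sure.

Emit:
arm_command:
  xyz:
    - [-4,0,0]
    - [0,-4.12,1.56]
    - [0,-4.12,1.56]
    - [0,-4.12,1.56]
    - [0,-4.12,1.56]
    - [0,-4.12,1.56]
    - [0,-4.12,1.56]
    - [0,-4.12,1.56]
    - [0,-4.12,1.56]
    - [0,0,0]
    - [0,0,0]
  yaw: [0,0,0,0,0,0,0,0,0,0,0]

```text
time: 7.1
position: [0.5387, -0.3094, 0.1139]
eef_rot: [0.694, 0.135, 0.695, -0.135]
wrist_force: [-0.3, 0.2, 0.4]
width: 0.0005
```

Emit:
arm_command:
  xyz:
    - [2,0,0]
    - [0.9,0,0]
    - [0.3,0,0]
    - [0.2,0,0]
    - [0.2,0,0]
    - [0,0,0]
    - [0,0,0]
  yaw: [0,0,0,0,0,0,0]

```text
time: 7.98
position: [0.5394, -0.3097, 0.0789]
eef_rot: [0.694, 0.135, 0.694, -0.135]
wrist_force: [0.1, 4.0, 4.8]
width: 0.0003
```

Emit:
arm_command:
  xyz:
    - [0.2,0,0]
    - [0.1,0,0]
    - [0,0,0]
    - [0,0,0]
  yaw: [0,0,0,0]

```text
time: 8.48
position: [0.5394, -0.3098, 0.0761]
eef_rot: [0.694, 0.135, 0.694, -0.135]
wrist_force: [-0.4, 4.7, 7.2]
width: 0.0006
```

The right one is about 0.9 N/mm, also sound, so the middle rest is the tired one. Lifting and moving above its tag.

Emit:
arm_command:
  xyz:
    - [-4,0,0]
    - [0,4.13,-2.54]
    - [0,4.13,-2.54]
    - [0,4.13,-2.54]
    - [0,4.13,-2.54]
    - [0,4.13,-2.54]
    - [0,4.13,-2.54]
    - [0,4.13,-2.54]
    - [0,4.13,-2.54]
    - [0,0,0]
    - [0,0,0]
  yaw: [0,0,0,0,0,0,0,0,0,0,0]

```text
time: 9.85
position: [0.475, 0.0722, 0.1154]
eef_rot: [0.694, 0.135, 0.694, -0.135]
wrist_force: [0.4, -0.4, -0.9]
width: 0.0001
```

Run:
```python
from h import *
im=snapshot("side");cv2.imwrite("pics/c3.png",cv2.resize(im[140:310,195:395],None,fx=3.5,fy=3.5,interpolation=2))
```

```text
(no output)
```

View pics/c3.png

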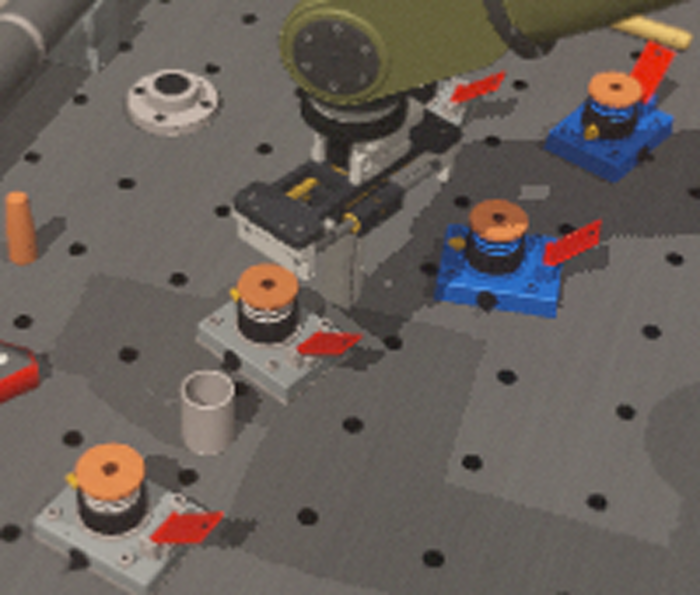

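The fingertip shows at crop (340,300), straight above the middle rest's red tag at (330,345). The other two tags still stand. Pressing down.

Emit:
arm_command:
  xyz:
    - [2.4,0,0]
    - [0.7,0,0]
    - [0.7,0,0]
    - [0.7,0,0]
    - [0.7,0,0]
    - [0.6,0,0]
    - [0.4,0,0]
    - [0.3,0,0]
    - [0,0,0]
    - [0,0,0]
  yaw: [0,0,0,0,0,0,0,0,0,0]

```text
time: 11.15
position: [0.4749, 0.0727, 0.0506]
eef_rot: [0.694, 0.135, 0.694, -0.135]
wrist_force: [-0.7, 1.4, -0.1]
width: 0.0004
```

Emit:
arm_command:
  xyz:
    - [0.2,0,0]
    - [0.2,0,0]
    - [0,0,0]
  yaw: [0,0,0]

```text
time: 11.52
position: [0.4749, 0.0727, 0.0467]
eef_rot: [0.694, 0.135, 0.694, -0.135]
wrist_force: [-2.3, -0.3, 4.8]
width: 0.0003
```

Emit:
arm_command:
  xyz:
    - [0.2,0,0]
    - [0.1,0,0]
    - [0,0,0]
  yaw: [0,0,0]

```text
time: 11.9
position: [0.4751, 0.0728, 0.0457]
eef_rot: [0.694, 0.135, 0.694, -0.135]
wrist_force: [-16.2, -0.3, 39.0]
width: 0.0001
```

The tag is hard on its stop (39 N, tip at 34.7 mm). I'll lift, back away and look.

Emit:
arm_command:
  xyz:
    - [-1,0,0]
    - [-4,0,0]
    - [-4,0,0]
    - [-4,0,0]
    - [0,0,-5]
    - [0,0,-5]
    - [0,0,-5]
    - [0,0,0]
    - [0,0,0]
  yaw: [0,0,0,0,0,0,0,0,0]

```text
time: 13.02
position: [0.3364, 0.129, 0.1737]
eef_rot: [0.694, 0.135, 0.694, -0.135]
wrist_force: [-0.5, -1.0, 0.4]
width: 0.0004
```

Run:
```python
from h import *
im=snapshot("side");cv2.imwrite("pics/c4.png",cv2.resize(im[140:310,195:395],None,fx=3.5,fy=3.5,interpolation=2))
t=snapshot("top");cv2.imwrite("pics/top4.png",t)
a=cv2.imread("pics/top0.png")
for c,s in blobs(im,(6,110,90),(16,230,255)):print(c,s[4])
for n,i in(("side",im),("top",t)):
  for c,s in blobs(i,(0,200,90),(4,255,255)):print(n,c,s)
```

```text
[425.7  19.9] 2309
[467.4  12. ] 914
[163.1 120.2] 4128
[362.3  62.8] 598
[389.6 108.7] 27
[283.5 130.3] 98
[312.5 156. ] 114
[200.4 205.2] 145
[271.1 221.4] 187
[226.  274.4] 267
[228.5 393.9] 742
side [387.7 105.7] [380 103  20   7  79]
side [547.7 128.7] [530 122  30  13 131]
side [328.5 165.9] [324 163  10   6  30]
side [289.4 242.3] [280 235  20  15 141]
side [188.2 252.9] [173 245  32  15 134]
side [247.4 290.7] [239 287  19   8 104]
top [484.  143.6] [479 139  11  10  46]
top [189.1 233.3] [185 228   9  11  62]
top [257.6 244.9] [253 239  10  14  53]
top [380.4 251.6] [377 247   8  10  60]
top [523.1 315.8] [ 488  277   69   73 1994]
top [319.3 296.9] [316 292   8  11  71]
```

View pics/c4.png

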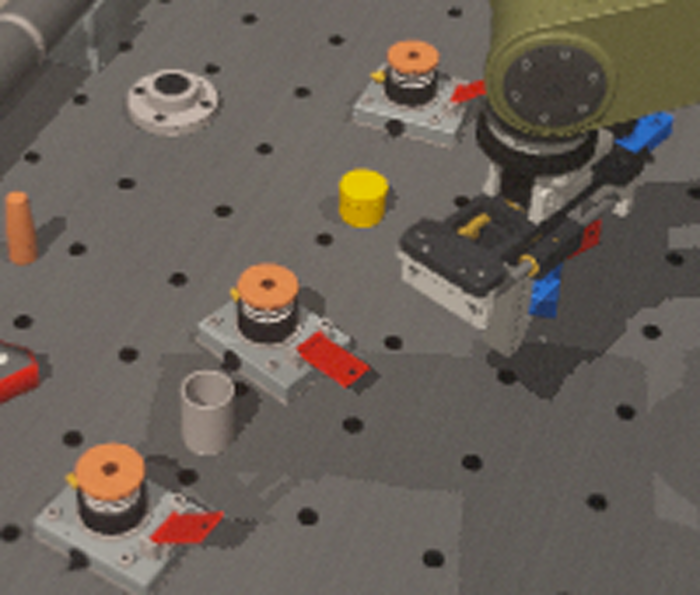

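View pics/top4.png

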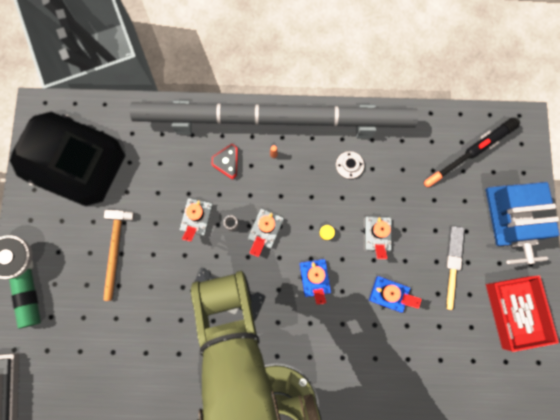

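The middle rest's tag now lies flat, at crop (333,360) in the side view. The other two tags are unchanged, and the pads are up at the same pixels as before. The gripper is clear, so I'm handing in.

```bash
python3 -c "
from h import *
print(proj('side',[.4544,.0811,.0355]));print(job_done())"
```

```text
[296.60040972 247.24902396]
the job is handed in; nothing more can be done
None
```

The middle grey rest has the tired spring. I pushed its tag flat and handed the job in at about 13 s of the 54 s allowed.

| Rest | Position (x, y) in m | Felt stiffness | Force at the deepest press |
|---|---|---|---|
| Left | 0.58, 0.27 | about 1.4 N/mm | 8.5 N at about 6 mm |
| Middle | 0.55, 0.04 | about 0.35 N/mm | 3.8 N at about 6 mm |
| Right | 0.54, -0.31 | about 0.9 N/mm | 7.2 N at about 5 mm |

- **Tag:** I pressed it until the force rose to 39 N with the fingertip 34.7 mm above the table, so it was against its stop. The side and top pictures then show it lying flat. The 39 N was from the fingertips and was higher than needed.
- **Rest of the table:** the left and right tags look unchanged, and all three pads are back up at their starting pixels. The rests and other objects look to be where they began. I compared the bystanders only by eye.
- **Flatness check:** I worked out where the flat tag's far edge should appear in the side view and got (297,247). I read it by eye at about (302,247), and took the 5-pixel gap as rough reading. I worked that point out in the same script that handed the job in, so it did not influence the decision.
- **Disagreement:** at rest on the right pad I read 4 to 5 N sideways, and on the middle pad about 3 N. I did not find out why, but no rest moved visibly.

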